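Lengthen the load cell rest by one hole and seat the cell

ROBOT

A 7-joint arm with a two-finger parallel gripper is mounted at the origin on a cart in front of the work surface, level with it; the furniture and walls round the work are solid. World frame = base frame: x ahead of the robot, y to its left, z up, the work surface at z = 0. Lengths are in m, angles in rad, forces in N, time in s.
With the tool pointing down it reaches from about 0.4 to 0.85 m from the base axis. Payload 10.4 kg.
Tool frame: the origin (TCP) lies on the centre line of the jaws, within the pads' length; the fingertips stand 14 mm ahead of it and the grasp point (between the pads) lies 5 mm behind it (manip.tip_reach is the distance from the TCP to the fingertips, in m); z points along the fingers, y is the line along which they close (so a half turn about z gives the same grasp; the last joint's range is limited). The gripper opens to 85 mm and grips with 20 to 120 N. Pads are 22 mm wide; open, the fingers measure 114 mm over their backs; the gripper's body (76 mm by 85 mm) begins 54 mm behind the grasp point. The pads swing forward as they close: fully open they stand 13 mm farther back than shut.
Start: joints at [-1.31, 0.332, -0.065, 1.46, 0.022, 1.35, -0.088], TCP at [0.175, 0.6, 0.245] pointing down, gripper open.
Joint ranges: [-2.6, 2.6], [-0.5, 2.12], [-1.47, 1.34], [0.16, 2.42], [-1.27, 4.41], [0.06, 2.06], [-2.6, 2.6]. Speed limits (rad/s): [2.22, 2.22, 2.79, 2.79, 3.14, 3.14, 3.14].

INTERFACE

Orientations are given as a unit quaternion [x, y, z, w].
In Python, from workcell import manip gives the robot as it stands.
- The arm moves only by the shell command python3 -m pendant 'ROWS' [FORCE]. ROWS is JSON, a list of rows, each a list of 7 numbers: the shift along the tool's x, y, z in units of 50 mm (1.0 is 50 mm), then the turn, a rotation vector about the tool's x, y, z in units of 8 degrees (1.0 is 8 degrees), then the opening, from -1 (shut) to 1 (fully open), so that 0 is half open. In form: [[dx, dy, dz, ax, ay, az, jaw], ...]. A call has exactly 10 rows; each row is the pose to reach, as a shift and turn from the pose commanded when the call began, along the tool's axes at that moment; what a row does not reach only later rows make up. A row lasts 1/8 s, in which the tool goes at most 62.5 mm and 10.7 degrees, less where a joint would pass 70% of its speed; a pose out of reach is approached as far as the arm can. A call with a gripper value outside its range is refused whole. The fingers move at their own pace and stop on an object; FORCE is the grip in N (left out, the last holds). Time passes only in rows, so rows that repeat a pose let the fingers close, or fill a call up. It gives the time, the measured TCP pose, the force, the opening and the grip force at its end, in the units of the state.
- manip.get_obs(): the state, without advancing time (a new reading comes with each control period).
- manip.camera(name): name is "side" or "top"; returns (picture, depth): 384x512x3 uint8, red, green, blue; 384x512 float32, m along the optical axis (not along the pixel's ray), 0 where there is no reading.
- manip.get_calibration(name): a dict with "fx", "fy", "cx", "cy" (pixels), "xyz" and "orientation" of the camera in the world. Camera axes: x right, y up, looking along -z (the intrinsics and any distortion apply to the point x, -y, -z); pixel columns grow to the right and rows downward; lengths in m; the calibration is good to about 2 mm. A picture is of the moment at which its call begins. get_calibration takes no time and is no camera call.
- manip.hand_in(): hands the job in; it is judged then, once.
Trained networks look in the newest picture that a camera, given by its name, has taken for a name from the list of things; names that differ only in an ending like _2 or _b are one class to them, and where a whole thing is asked for, a point or a joint stands for the part that bears it (a point fixed in the world has none). Each returns a list of dicts, best first, with "p" (0 to 1); they miss things now and then, are a little off and sometimes report something else, mostly with a low value. They report only what shows in the picture. A call takes as long as a camera call.
- manip.find_in(thing, camera): "box" ([left, top, right, bottom] in pixels, round what is visible of it).
- manip.trace(thing, camera): "pixels" (384x512 bool, what is visible of it) and "box" ([left, top, right, bottom] in pixels, round what is visible of it).
- manip.tip_of(thing, camera): "pixel" ([column, row] in pixels: a listed point, or the origin of a listed thing).
The state is a dict: "clock": time; "joint_pos": joint angles; "joint_velocities": joint speeds; "tau": joint torques, N m; "position": TCP position; "ee_rot": TCP orientation; "ft_force": force on the tool from outside, world axes, zero at the start; "torque": the same for the moment, N m; "grip_width": opening from 0.0 (shut) to 1.0 (fully open); "grasp_force": force on a finger pad.
Only numpy, scipy, OpenCV 4.12 (cv2) and the standard library are available. Lean on these libraries where they do the work, as an engineer would, in place of code of your own. Each camera call takes 0.05 s, during which the arm holds its last target. There are 200 camera calls.

TASK

The load cell does not yet fit the telescoping rest in the middle of the bench. Hold down the sprung button on its sliding collar, slide the collar away from the fixed jaw and let the button pop fully up in the next hole, gently and without forcing or squeezing the rest; then set the black load cell, top side up, flat and squarely centred on the tube between the fixed jaw and the collar. Leave the other things where they lie.

Things in the scene. Friction and masses are not known exactly. Their poses are not given: they have to be found in the camera images.
- rest: telescoping rest, fixed to the bench: a square aluminium tube, 50 mm wide, flat top 42 mm above the bench, on a 255x94x8 mm base plate. Origin on the bench under its middle; x runs along the tube from the fixed jaw to the end cap, y across, z up. A grey collar (110 mm long, 64 wide, deck 52.5 mm up) rides on it. More than 30 N on any of it spoils it: push with shut fingertips, never clamp it
- fixed_jaw (a point): middle of the inner face of the fixed jaw, a dark steel plate 56 mm wide, at the rest's -x end (x = -99 mm); this point is on the tube's top, 42 mm above the bench, and the jaw's top is at 70 mm. The gap from here to the collar's jaw face is 24 mm plus the value of joint collar
- push_tab (a point): middle of the top edge, 87.5 mm above the bench, of the face of the collar's upright push tab (44 mm wide across the tube) that looks to the button; the face lies 18 mm in rest +x of the button's centre. A fingertip standing on the button pushes this face in +x. On the button's -x side stands the collar's jaw plate (top 77.5 mm up), 47 mm from the button's centre, for pushing back
- collar (a joint): collar along the tube, m: 0 in its first hole at the start (1 mm of play), growing in rest +x, away from the fixed jaw; end stop 0.066. The next hole is hidden under the collar, anywhere from 0.033 to 0.047, new each time: feel for it. About 1 N of friction, 2 N while the released button rubs in the tube
- detent_button (a joint): how far the button is in, m: 0 = fully up, locked; 0.007 = bottomed. Pushes back 3 N at the top, 5 N at 4 mm, 6.5 N at the bottom. Free of its hole beyond 4 mm (5 to 6.5 is good). Let go between holes it rides at 4 mm; over the next hole (1.2 mm play each side) it pops up to 0 and the collar stops dead. Kept pressed it slides past
- button_top (a point): centre of the top of the round steel button, 28 mm across, on the collar's deck; its top is 63 mm above the bench when fully up; moves with button and collar; axes as the rest's
- cell_center (a point): centre (17 mm above its underside) of the loose black load cell, a block 44 mm along its x, 52 mm along its y, 34 mm high, 0.16 to 0.32 kg, upright on the bench to the right of the rest. The gap after one hole is 56 to 72 mm, for its 52 mm side to lie along the tube
- brass_weight_2: small brass test weight, 26 mm across, 31 mm tall, loose bystander; origin at the centre of its underside
- gauge_block: steel gauge block 12x35x30 mm, standing, loose bystander; origin at the centre of its underside
- masking_roll: beige roll of masking tape lying flat, 100 mm across, 25 mm high, loose bystander; origin at the centre of its underside
- pen_marker: marker pen lying on the bench, 135 mm long, loose bystander; origin at the centre of its underside
- log_pad: blue note pad, 148x109x14 mm, loose bystander; origin at the centre of its underside
- spare_glass_0: loose oval mirror glass lying flat, 97x150x9 mm, loose bystander; origin at the centre of its underside
- force_cell: the same load cell; origin at the centre of its underside

How it is judged:
On the way, in this order (a step that is already met when the one before it is completed fails the run):
1. the button is held in and the collar has left its first hole (value of joint detent_button above 0.003 m and value of joint collar above 0.004 m).
2. the button has popped fully up in the next hole (value of joint collar between 0.03 and 0.05 m and value of joint detent_button below 0.0015 m), for 0.2 s.
At the end, for the whole second after the job is handed in: the collar is locked one hole on (0.030 to 0.050 m, button under 1.5 mm in); the load cell lies flat on the tube in the gap: upright within 0.1 rad, centre 56 to 63 mm up and within 10 mm of the tube's centre line, 52 mm side along the tube within 15 degrees, at rest (all of step 2 and z of cell_center in the frame of rest between 0.056 and 0.063 m and y of cell_center in the frame of rest between -0.01 and 0.01 m and x of cell_center in the frame of rest between -0.082 and -0.046 m and angle between cell_center's own z axis and vertical below 0.1 rad and angle between the y axis of cell_center and the x axis of rest, either way round below 0.26 rad and linear speed of force_cell below 0.02 m/s); the robot touches nothing.
It fails at once if the rest is pressed or pushed with more than 30 N (contact force between any of the arm, the fingers and rest above 30 N).
It fails at once if a bystander is pushed away by more than 30 mm (distance of any of brass_weight_2, gauge_block, masking_roll, pen_marker, log_pad, spare_glass_0 from where it was at the start of the episode above 0.03 m).
It also fails if it takes over 48 s, if anything falls off the work surface, if the arm or the gripper's body presses on something with over 40 N, if the wrist force passes 120 N, or if a joint passes its speed limit or range.

## Working session

There is one attempt and no reset: what is moved stays moved. The work goes in short steps, Python scripts to look and compute and a shell command to move; the robot and the scene stay as the last step left them, time stands still between calls to the robot, and variables do not carry over. Pictures are saved under pics/ and viewed, at most 10 in all, crops included, and the job is handed in when it is done.

```bash
mkdir -p pics
cat > h.py <<'E'
import numpy as np, cv2
from workcell import manip
from scipy.spatial.transform import Rotation as R
def cal(n):
    c=manip.get_calibration(n); return c,R.from_quat(c["orientation"]).as_matrix(),np.array(c["xyz"])
def ray(n,px):
    c,M,t=cal(n); d=np.array([(px[0]-c["cx"])/c["fx"],-(px[1]-c["cy"])/c["fy"],-1.]); return t,M@d
def at_z(n,px,z):
    t,d=ray(n,px); return t+d*(z-t[2])/d[2]
def cloud(n,depth):
    c,M,t=cal(n); v,u=np.mgrid[:384,:512]
    P=np.stack([(u-c["cx"])/c["fx"]*depth,-(v-c["cy"])/c["fy"]*depth,-depth],-1)
    return P@M.T+t
def tool():
    o=manip.get_obs(); return np.array(o["position"]),R.from_quat(o["ee_rot"]).as_matrix()
def todo(target):
    p,M=tool(); return M.T@(np.array(target)-p)/.05
E
python3 - <<'E'
from h import *
np.set_printoptions(precision=4,suppress=True)
o=manip.get_obs(); print(o); 
for n in("top","side"):
    im,d=manip.camera(n); cv2.imwrite(f"pics/{n}0.png",im[:,:,::-1]); np.save(n+"0.npy",d); print(n,manip.get_calibration(n))
    P=cloud(n,d)
    for th in("fixed_jaw","push_tab","button_top","cell_center","rest"):
        for r in manip.tip_of(th,n)[:1]:
            u,v=np.round(r["pixel"]).astype(int); print(th,r,P[v,u] if 0<=v<384 and 0<=u<512 else None)
    for th in ("force_cell","brass_weight_2","gauge_block","masking_roll","pen_marker","log_pad","spare_glass_0"):
        for r in manip.find_in(th,n)[:1]: 
            b=r["box"];print(th,r, at_z(n,[(b[0]+b[2])/2,(b[1]+b[3])/2],.02))
E
```

```text
{'clock': 0.0, 'joint_pos': array([-1.3096,  0.3329, -0.0647,  1.4609,  0.0216,  1.3499, -0.0885]), 'joint_velocities': array([ 0.0009,  0.0006,  0.0001, -0.0006,  0.0004,  0.0002,  0.0006]), 'tau': array([ -0.0007, -62.5449,   0.0488, -39.1617,   0.0162,   0.0098,
        -0.    ]), 'position': array([0.1749, 0.5997, 0.2445]), 'ee_rot': array([ 0.1414,  0.9899, -0.0007, -0.0001]), 'ft_force': array([ 0.8847,  0.7254, -0.1472]), 'torque': array([0.0494, 0.0123, 0.0208]), 'grasp_force': 0.0, 'grip_width': 0.9977969338931798}
top {'fx': 454.3046232435911, 'fy': 454.3046232435911, 'cx': 252.34118549088194, 'cy': 194.59873125542904, 'xyz': array([ 0.4029, -0.029 ,  1.1811]), 'orientation': array([ 0.0326, -0.0353, -0.7023,  0.7102])}
fixed_jaw {'pixel': [273.6, 199.7], 'p': 0.9} [ 0.4995 -0.0874  0.0431]
push_tab {'pixel': [360.9, 214.6], 'p': 0.66} [ 0.4647 -0.3082  0.0336]
button_top {'pixel': [241.5, 196.2], 'p': 0.49} [ 0.5071 -0.0072  0.0605]
cell_center {'pixel': [359.9, 215.6], 'p': 0.74} [ 0.4621 -0.305   0.0362]
rest {'pixel': [237.5, 197.0], 'p': 0.64} [0.5043 0.0027 0.062 ]
fo
[... 976 characters left out ...]
: 0.91} [ 0.4676 -0.3295  0.0329]
rest {'pixel': [266.6, 204.2], 'p': 0.93} [ 0.5085 -0.0992  0.0603]
force_cell {'box': [237.7, 254.2, 261.6, 277.4], 'p': 0.75} [ 0.4659 -0.3203  0.02  ]
brass_weight_2 {'box': [205.0, 260.4, 218.0, 278.6], 'p': 0.65} [ 0.3762 -0.3318  0.02  ]
gauge_block {'box': [234.7, 255.3, 261.0, 279.6], 'p': 0.64} [ 0.4619 -0.3263  0.02  ]
masking_roll {'box': [200.0, 212.4, 234.5, 235.2], 'p': 0.8} [ 0.3676 -0.1355  0.02  ]
pen_marker {'box': [255.3, 177.6, 275.0, 203.3], 'p': 0.38} [0.5019 0.0573 0.02  ]
log_pad {'box': [219.1, 155.1, 249.7, 175.1], 'p': 0.73} [0.3868 0.2612 0.02  ]
spare_glass_0 {'box': [260.1, 157.0, 284.4, 171.9], 'p': 0.93} [0.5278 0.2603 0.02  ]
```

View pics/top0.png

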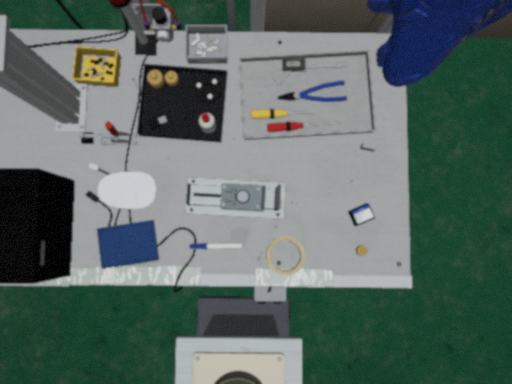

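View pics/side0.png

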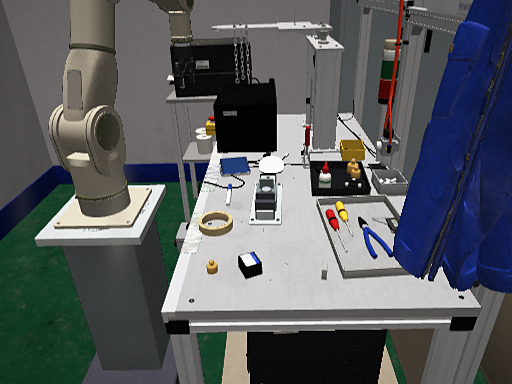

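The top view shows the rest at about (237,198). Its jaw is at the right end near (273,199), so rest +x is roughly world +y. The cell is at (361,214), with the brass weight at (362,251) and the tape roll at (286,255). Next I'll refine the rest and cell poses from depth.

Run:
```python
from h import *
np.set_printoptions(precision=4,suppress=True)
def rect(Q,name):
    r=cv2.minAreaRect((Q[:,:2]*1000).astype(np.float32)); print(name,len(Q),r,np.median(Q,0))
for n in("top","side"):
    d=np.load(n+"0.npy");P=cloud(n,d).reshape(-1,3);P=P[(d.ravel()>0)]
    b=(abs(P[:,0]-.505)<.08)&(abs(P[:,1])<.17)
    t=P[b]; z=t[:,2]; print(n,np.histogram(z,np.arange(-.01,.1,.005)))
    rect(t[(z>.004)],"all"); rect(t[(z>.035)&(z<.048)],"tube");rect(t[(z>.048)&(z<.057)],"deck");rect(t[z>.058],"high")
    c=P[(abs(P[:,0]-.465)<.05)&(abs(P[:,1]+.315)<.05)]
    rect(c[c[:,2]>.012],"cell");rect(c[c[:,2]>.03],"celltop");print(np.percentile(c[:,2],[5,50,90,97]))
    g=P[(abs(P[:,0]-.375)<.04)&(abs(P[:,1]+.315)<.04)];rect(g[g[:,2]>.015],"brass")
a=manip.camera("top")
t=manip.trace("rest","top")[0]; q=np.argwhere(t["pixels"])[:,::-1]; rect(np.array([at_z("top",x,.02) for x in q]),"restmask")
t=manip.trace("force_cell","top")[0]; q=np.argwhere(t["pixels"])[:,::-1]; rect(np.array([at_z("top",x,.03) for x in q]),"cellmask")
print(manip.find_in("gauge_block","top"))
print(tool())
im=cv2.imread("pics/top0.png"); A=cv2.resize(im[170:226,180:295],None,fx=6,fy=6,interpolation=2);B=cv2.resize(im[195:260,340:385],None,fx=6,fy=6,interpolation=2)
im=cv2.imread("pics/side0.png");C=cv2.resize(im[165:295,195:335],None,fx=4,fy=4,interpolation=2)
print(A.shape,B.shape,C.shape)
X=np.zeros((600,800,3),np.uint8);X[:240,:493]=cv2.resize(A,(493,240));X[240:240+360*270//390-0,:0]=0
b=cv2.resize(B,(200,289));X[300:589,0:200]=b;X[244:594,300:677]=cv2.resize(C,(377,350));cv2.imwrite("pics/c1.png",X)
```

```text
top (array([ 181, 2759, 1661,  953,  154,    7,   10,   10,   15,  267,  540,
        256,  607,   88,   87,  125,   63,   55,   23,   38,    2]), array([-0.01 , -0.005,  0.   ,  0.005,  0.01 ,  0.015,  0.02 ,  0.025,
        0.03 ,  0.035,  0.04 ,  0.045,  0.05 ,  0.055,  0.06 ,  0.065,
        0.07 ,  0.075,  0.08 ,  0.085,  0.09 ,  0.095]))
all 3457 ((504.9071350097656, -0.2451629638671875), (156.60354614257812, 335.4962158203125), 0.6549726128578186) [0.5045 0.0088 0.041 ]
tube 909 ((507.770751953125, 13.357841491699219), (238.5633087158203, 62.89273452758789), 87.18543243408203) [0.5081 0.0718 0.0413]
deck 816 ((508.7366943359375, 21.522979736328125), (218.21910095214844, 63.91147232055664), 87.23260498046875) [ 0.5057 -0.0098  0.0518]
high 418 ((504.42822265625, -29.17675018310547), (143.86984252929688, 54.48664093017578), 88.63199615478516) [ 0.5066 -0.0494  0.0689]
cell 372 ((467.9744567871094, -311.952392578125), (42.87223815917969, 52.14802932739258), 23.80394172668457) [ 0.4674 -0.3102  0.0333]
celltop 321 ((467.8270568847656, -312.16864013671875), (42.42795944213867, 51.8
[... 1370 characters left out ...]
56) [ 0.4651 -0.3141  0.0328]
[-0.4411 -0.2439  0.0295  0.0332]
brass 73 ((373.995849609375, -314.9297180175781), (22.120121002197266, 24.326251983642578), 11.599247932434082) [ 0.3741 -0.3159  0.0178]Traceback (most recent call last):
  File "<stdin>", line 14, in <module>
  File "h.py", line 9, in at_z
    t,d=ray(n,px); return t+d*(z-t[2])/d[2]
        ~~~^^^^^^
  File "h.py", line 7, in ray
    c,M,t=cal(n); d=np.array([(px[0]-c["cx"])/c["fx"],-(px[1]-c["cy"])/c["fy"],-1.]); return t,M@d
          ~~~^^^
  File "h.py", line 5, in cal
    c=manip.get_calibration(n); return c,R.from_quat(c["orientation"]).as_matrix(),np.array(c["xyz"])
ValueError: time passes only in moves, steps and waits
```

```bash
cat > fix.py <<'E'
import re
s=open('h.py').read()
s=s.replace('''    c=manip.get_calibration(n); return''','''    c=C[n]; return''').replace('def cal(n)','C={n:manip.get_calibration(n) for n in("top","side")}\ndef cal(n)')
open('h.py','w').write(s)
E
python3 fix.py
python3 - <<'E'
from h import *
np.set_printoptions(precision=4,suppress=True)
yaw=np.radians(87.2); a=np.array([np.cos(yaw),np.sin(yaw)]); b=np.array([-a[1],a[0]]); o=np.array([.506,0])
for n in("top","side"):
    d=np.load(n+"0.npy");P=cloud(n,d).reshape(-1,3);P=P[(d.ravel()>0)]
    s=(P[:,:2]-o)@a; w=(P[:,:2]-o)@b; z=P[:,2]
    for nm,lo,hi,W in(("plate",.005,.012,.06),("tube",.037,.046,.028),("deck",.049,.056,.034),("button",.059,.066,.013),("hi",.066,.1,.03)):
        m=(z>lo)&(z<hi)&(abs(w)<W)&(abs(s)<.16); print(n,nm,m.sum(),"s",np.percentile(s[m],[0,2,50,98,100]),"w",np.percentile(w[m],[2,50,98]))
    m=(z>.064)&(abs(w)<.02)&(abs(s)<.16); print(np.histogram(s[m],np.arange(-.13,.08,.005)))
print(tool())
im=cv2.imread("pics/top0.png"); A=cv2.resize(im[170:226,180:295],(575,280),interpolation=2)
B=cv2.resize(im[195:260,340:385],(200,289),interpolation=2)
D=cv2.imread("pics/side0.png");D=cv2.resize(D[165:295,195:335],(342,317),interpolation=2)
X=np.zeros((600,800,3),np.uint8);X[:280,:575]=A;X[300:589,0:200]=B;X[282:599,300:642]=D;cv2.imwrite("pics/c1.png",X)
E
```

```text
top plate 1045 s [-0.1483 -0.1138  0.0122  0.1337  0.1386] w [-0.0475  0.0263  0.0443]
top tube 799 s [-0.1059 -0.1036  0.0748  0.1267  0.1327] w [-0.025  -0.0015  0.0227]
top deck 727 s [-0.0875 -0.0551 -0.011   0.045   0.1305] w [-0.0325 -0.0002  0.0294]
top button 96 s [-0.101  -0.0994 -0.0092  0.0105  0.0429] w [-0.0116 -0.0011  0.011 ]
top hi 283 s [-0.1013 -0.1002 -0.0597  0.0319  0.0353] w [-0.0275 -0.003   0.0238]
(array([ 0,  0,  0,  0,  0,  9, 31, 33, 17,  0,  0,  0,  0, 21, 31,  0,  0,
        0,  0,  0,  0,  1,  4,  6,  2,  1,  2,  8, 36, 21, 12, 11, 11,  1,
        0,  0,  0,  0,  0,  0,  0]), array([-0.13 , -0.125, -0.12 , -0.115, -0.11 , -0.105, -0.1  , -0.095,
       -0.09 , -0.085, -0.08 , -0.075, -0.07 , -0.065, -0.06 , -0.055,
       -0.05 , -0.045, -0.04 , -0.035, -0.03 , -0.025, -0.02 , -0.015,
       -0.01 , -0.005,  0.   ,  0.005,  0.01 ,  0.015,  0.02 ,  0.025,
        0.03 ,  0.035,  0.04 ,  0.045,  0.05 ,  0.055,  0.06 ,  0.065,
        0.07 ,  0.075]))
side plate 340 s [-0.1184 -0.115  -0.0543  0.1214  0.1312] w [-0.0444 -0.0195  0.0459]
side tube 149 s [-0
[... 335 characters left out ...]
  0,  0,  0,  0, 15, 22,  9,  6,  0,  0,  0,  2, 44,  7,  0,  0,
        0,  0,  0,  0,  0,  0,  0,  0,  0,  0, 31, 48,  5,  0,  0,  0,  0,
        0,  0,  0,  0,  0,  0,  0]), array([-0.13 , -0.125, -0.12 , -0.115, -0.11 , -0.105, -0.1  , -0.095,
       -0.09 , -0.085, -0.08 , -0.075, -0.07 , -0.065, -0.06 , -0.055,
       -0.05 , -0.045, -0.04 , -0.035, -0.03 , -0.025, -0.02 , -0.015,
       -0.01 , -0.005,  0.   ,  0.005,  0.01 ,  0.015,  0.02 ,  0.025,
        0.03 ,  0.035,  0.04 ,  0.045,  0.05 ,  0.055,  0.06 ,  0.065,
        0.07 ,  0.075]))
(array([0.175 , 0.6   , 0.2453]), array([[-0.96  ,  0.28  ,  0.    ],
       [ 0.28  ,  0.96  ,  0.0001],
       [ 0.    ,  0.0001, -1.    ]]))
```

View pics/c1.png

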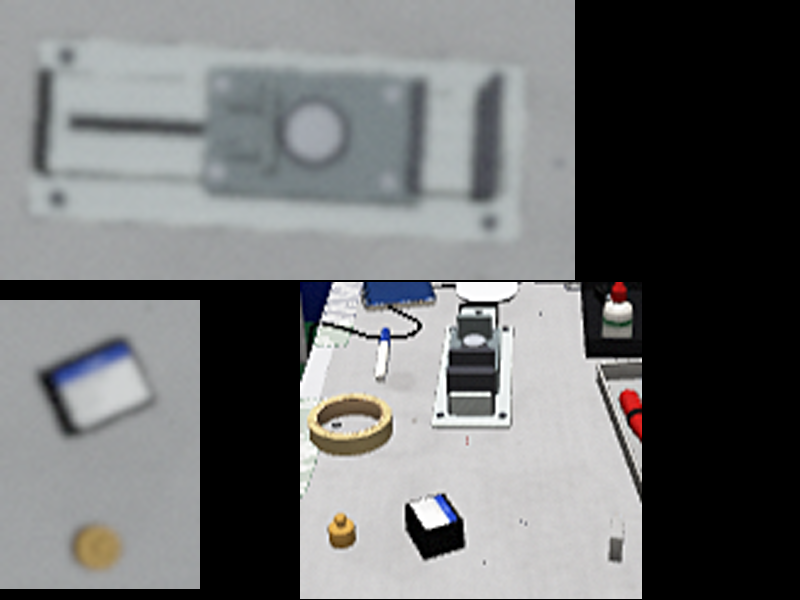

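The crops confirm the layout: the button is at about px (243,196), the collar jaw and fixed jaw lie to its right, and the gauge block stands clear of the work. Next: obstacle heights on the way, and the shifts.

Run:
```python
from h import *
np.set_printoptions(precision=3,suppress=True)
print(manip.tip_reach)
for n in("top","side"):
    d=np.load(n+"0.npy");P=cloud(n,d).reshape(-1,3);P=P[(d.ravel()>0)]
    m=(P[:,0]>.1)&(P[:,0]<.75)&(P[:,1]>-.45)&(P[:,1]<.75)&(P[:,2]>.12)
    H=np.zeros((7,12))
    for p in P[m]: 
        i,j=int((p[0]-.1)/.1),int((p[1]+.45)/.1); H[i,j]=max(H[i,j],p[2])
    print(n,"rows x .1.., cols y -.45..");print(H)
for t in([.506,-.008,.3],[.506,-.008,.114]): print(todo(t))
```

```text
0.014
top rows x .1.., cols y -.45..
[[0.    0.    0.    0.    0.    0.    0.    0.    0.    0.    0.    0.   ]
 [0.    0.    0.    0.    0.    0.    0.    0.    0.    0.    0.    0.   ]
 [0.    0.    0.    0.    0.    0.    0.    0.    0.207 0.207 0.    0.   ]
 [0.    0.    0.    0.    0.    0.    0.    0.    0.207 0.208 0.    0.   ]
 [0.    0.    0.    0.    0.    0.    0.    0.    0.206 0.208 0.    0.   ]
 [0.    0.    0.    0.    0.    0.    0.    0.153 0.406 0.335 0.    0.   ]
 [0.    0.    0.    0.    0.    0.    0.    0.    0.407 0.333 0.    0.   ]]
side rows x .1.., cols y -.45..
[[0.    0.    0.    0.    0.    0.585 0.    0.    0.575 0.571 0.539 0.344]
 [0.    0.    0.    0.    0.    0.    0.    0.    0.    0.569 0.567 0.461]
 [0.    0.    0.    0.    0.    0.    0.    0.    0.203 0.203 0.469 0.461]
 [0.    0.    0.    0.    0.    0.    0.    0.    0.203 0.203 0.47  0.467]
 [0.    0.    0.    0.    0.    0.    0.    0.    0.203 0.461 0.461 0.461]
 [0.    0.    0.    0.    0.    0.    0.    0.15  0.403 0.461 0.466 0.466]
 [0.    0.    0.    0.    0.    0.    0.    0.    0.408 0.469 0.472 0.469]]
[-9.76  -9.821 -1.094]
[-9.76  -9.821  2.626]
```

```bash
python3 -m pendant '[[-0.5,-0.8,-0.8,0,0,1.1,-1],[-1.1,-1.8,-1.2,0,0,2.2,-1],[-1.7,-2.8,-1.5,0,0,3.3,-1],[-2.3,-3.8,-1.5,0,0,4.4,-1],[-3,-4.8,-1.5,0,0,5.5,-1],[-3.8,-5.7,-1.5,0,0,6.6,-1],[-4.7,-6.5,-1.5,0,0,7.6,-1],[-5.6,-7.3,-1.3,0,0,8.4,-1],[-6.5,-8,-1,0,0,9.1,-1],[-7.4,-8.7,-0.6,0,0,9.56,-1]]' 20
cat >> h.py <<'E'
def st(target=None):
    np.set_printoptions(precision=4,suppress=True)
    o=manip.get_obs(); p,M=tool(); print("t",o["clock"],"p",p,"yang",np.degrees(np.arctan2(M[1,1],M[0,1])),"z",M[:,2],"F",o["ft_force"],"w",o["grip_width"],o["grasp_force"])
    if target is not None: print("todo",todo(target))
E
python3 -c "
from h import *; st([.506,-.008,.10])"
```

```text
clock: 2.65
position: [0.4094, 0.0771, 0.2755]
ee_rot: [0.725, 0.689, 0.001, 0.0]
ft_force: [1.3, 0.2, 0.3]
grip_width: -0.002
grasp_force: 0.0
t 2.65 p [0.4094 0.0771 0.2755] yang -2.8874001129725118 z [ 0.0018  0.0014 -1.    ] F [1.3396 0.2286 0.3301] w -0.001637575867718155 0.0
todo [-1.6089  2.009   3.5105]
```

```bash
python3 -m pendant '[[-0.8,1,0.8,0,0,0,-1],[-1.6,2,1.6,0,0,0,-1],[-1.61,2.01,2.5,0,0,0,-1],[-1.61,2.01,3.1,0,0,0,-1],[-1.61,2.01,3.4,0,0,0,-1],[-1.61,2.01,3.4,0,0,0,-1],[-1.61,2.01,3.4,0,0,0,-1],[-1.61,2.01,3.4,0,0,0,-1],[-1.61,2.01,3.4,0,0,0,-1],[-1.61,2.01,3.4,0,0,0,-1]]'
python3 - <<'E'
from h import *
st([.506,-.008,.077])
im,d=manip.camera("side");cv2.imwrite("pics/s2.png",cv2.resize(im[140:240,210:320,::-1],(770,700))[:600])
im,d=manip.camera("top");
E
```

```text
clock: 3.9
position: [0.5051, -0.0063, 0.1056]
ee_rot: [0.724, 0.69, 0.0, 0.0]
ft_force: [-0.1, -0.0, 0.1]
grip_width: -0.003
grasp_force: 0.0
t 3.9 p [ 0.5051 -0.0063  0.1056] yang -2.731363751913354 z [ 0.0005  0.0004 -1.    ] F [-0.1335 -0.0292  0.1036] w -0.0031598202814170865 0.0
todo [-0.0338  0.0201  0.5717]
```

View pics/s2.png

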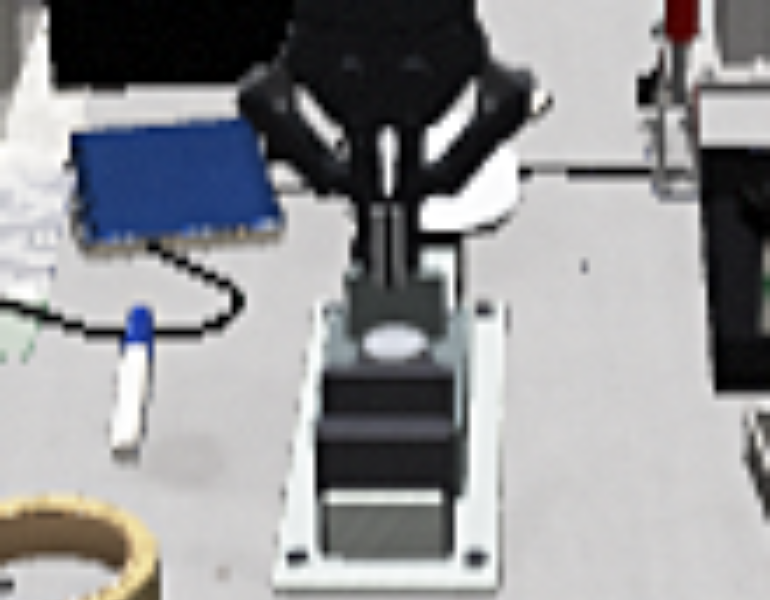

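The tips hang just in front of the tab's face at about (385,280), centred over the button at (395,340). I'll go down in small steps.

```bash
python3 -m pendant '[[-0.06,0.02,0,0,0,0,-1],[-0.06,0.02,0,0,0,0,-1],[-0.06,0.02,0.03,0,0,0,-1],[-0.06,0.02,0.06,0,0,0,-1],[-0.06,0.02,0.08,0,0,0,-1],[-0.06,0.02,0.1,0,0,0,-1],[-0.06,0.02,0.12,0,0,0,-1],[-0.06,0.02,0.13,0,0,0,-1],[-0.06,0.02,0.13,0,0,0,-1],[-0.06,0.02,0.13,0,0,0,-1]]'
```

```text
clock: 5.25
position: [0.5058, -0.0094, 0.0988]
ee_rot: [0.724, 0.69, 0.0, 0.0]
ft_force: [0.5, -0.1, 0.2]
grip_width: -0.003
grasp_force: 0.0
```

```bash
python3 -m pendant '[[0,0,0.1,0,0,0,-1],[0,0,0.2,0,0,0,-1],[0,0,0.3,0,0,0,-1],[0,0,0.38,0,0,0,-1],[0,0,0.43,0,0,0,-1],[0,0,0.47,0,0,0,-1],[0,0,0.5,0,0,0,-1],[0,0,0.5,0,0,0,-1],[0,0,0.5,0,0,0,-1],[0,0,0.5,0,0,0,-1]]'
```

```text
clock: 6.5
position: [0.5057, -0.0095, 0.0738]
ee_rot: [0.724, 0.69, 0.0, -0.0]
ft_force: [-2.2, -0.1, 4.9]
grip_width: 0.001
grasp_force: 2.2
```

```bash
python3 -m pendant '[[0,0,0.02,0,0,0,-1],[0,0,0.04,0,0,0,-1],[0,0,0.05,0,0,0,-1],[0,0,0.05,0,0,0,-1],[0.04,0,0.05,0,0,0,-1],[0.08,0,0.05,0,0,0,-1],[0.12,0,0.05,0,0,0,-1],[0.15,0,0.05,0,0,0,-1],[0.17,0,0.05,0,0,0,-1],[0.17,0,0.05,0,0,0,-1]]'
```

```text
clock: 7.75
position: [0.5061, -0.0008, 0.0713]
ee_rot: [0.724, 0.69, -0.0, -0.0]
ft_force: [-4.7, -0.2, 5.7]
grip_width: 0.006
grasp_force: 2.8
```

```bash
python3 -m pendant '[[0.03,0,0,0,0,0,-1],[0.06,0,0,0,0,0,-1],[0.09,0,0,0,0,0,-1],[0.12,0,0,0,0,0,-1],[0.15,0,0,0,0,0,-1],[0.18,0,0,0,0,0,-1],[0.21,0,0,0,0,0,-1],[0.23,0,0,0,0,0,-1],[0.24,0,0,0,0,0,-1],[0.24,0,0,0,0,0,-1]]'
python3 - <<'E'
from h import *
im,d=manip.camera("top")
print([(t,[(r["pixel"],r["p"],at_z("top",r["pixel"],z)) for r in manip.tip_of(t,"top")[:1]]) for t,z in(("push_tab",.0875),("fixed_jaw",.042),("button_top",.058))])
P=cloud("top",d).reshape(-1,3);yaw=np.radians(87.2); a=np.array([np.cos(yaw),np.sin(yaw)]); b=np.array([-a[1],a[0]]); s=(P[:,:2]-[.506,0])@a;w=(P[:,:2]-[.506,0])@b;z=P[:,2]
m=(abs(w)<.02)&(z>.066)&(z<.1)&(abs(s)<.12);print(np.histogram(s[m],np.arange(-.11,-.015,.005))[0])
E
```

```text
clock: 9.0
position: [0.5067, 0.0111, 0.0712]
ee_rot: [0.724, 0.69, -0.0, -0.0]
ft_force: [-3.5, -0.7, 5.1]
grip_width: 0.002
grasp_force: 2.8
[('push_tab', []), ('fixed_jaw', [([271.4, 198.7], 0.92, array([ 0.50281108, -0.08089165,  0.042     ]))]), ('button_top', [([358.1, 249.0], 0.58, array([ 0.37974808, -0.29413643,  0.058     ]))])]
[ 0  7 31 30 13  0  0  0  0  0  0  0  0 14  2  0  0  0]
```

```bash
python3 -m pendant '[[0,0,-0.08,0,0,0,-1],[0,0,-0.18,0,0,0,-1],[0.06,0,-0.18,0,0,0,-1],[0.12,0,-0.18,0,0,0,-1],[0.17,0,-0.18,0,0,0,-1],[0.22,0,-0.18,0,0,0,-1],[0.26,0,-0.18,0,0,0,-1],[0.3,0,-0.18,0,0,0,-1],[0.33,0,-0.18,0,0,0,-1],[0.33,0,-0.18,0,0,0,-1]]'
python3 - <<'E'
from h import *
im,d=manip.camera("side");cv2.imwrite("pics/s3.png",cv2.resize(im[140:240,210:320,::-1],(770,700))[:600])
E
```

```text
clock: 10.45
position: [0.5074, 0.0276, 0.0802]
ee_rot: [0.724, 0.69, -0.0, -0.0]
ft_force: [0.8, -3.7, -1.7]
grip_width: 0.001
grasp_force: 1.7
```

View pics/s3.png

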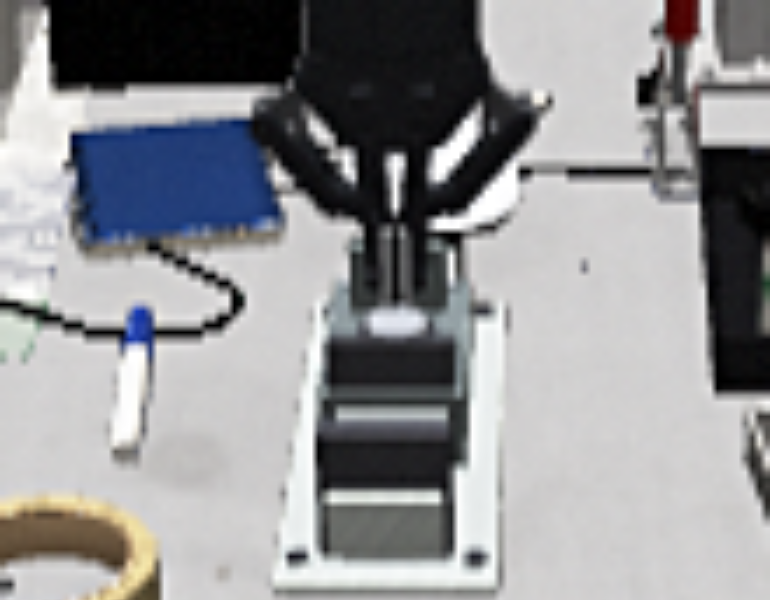

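The tips are now pushing on the tab, and the gap to the fixed jaw has opened clearly. I'll keep feeling for the hole in small steps.

```bash
python3 -m pendant '[[0.01,0,0,0,0,0,-1],[0.02,0,0,0,0,0,-1],[0.03,0,0,0,0,0,-1],[0.04,0,0,0,0,0,-1],[0.05,0,0,0,0,0,-1],[0.06,0,0,0,0,0,-1],[0.07,0,0,0,0,0,-1],[0.08,0,0,0,0,0,-1],[0.08,0,0,0,0,0,-1],[0.08,0,0,0,0,0,-1]]'
```

```text
clock: 11.75
position: [0.5077, 0.0317, 0.0803]
ee_rot: [0.724, 0.69, 0.0, -0.0]
ft_force: [-0.2, -3.7, -4.0]
grip_width: -0.002
grasp_force: 1.8
```

```bash
python3 -m pendant '[[0.01,0,0,0,0,0,-1],[0.02,0,0,0,0,0,-1],[0.025,0,0,0,0,0,-1],[0.03,0,0,0,0,0,-1],[0.035,0,0,0,0,0,-1],[0.04,0,0,0,0,0,-1],[0.045,0,0,0,0,0,-1],[0.05,0,0,0,0,0,-1],[0.05,0,0,0,0,0,-1],[0.05,0,0,0,0,0,-1]]'
```

```text
clock: 13.0
position: [0.5078, 0.0341, 0.0803]
ee_rot: [0.724, 0.69, 0.0, -0.0]
ft_force: [-3.3, -4.1, -2.2]
grip_width: -0.003
grasp_force: 2.0
```

```bash
python3 -m pendant '[[0.005,0,0,0,0,0,-1],[0.01,0,0,0,0,0,-1],[0.015,0,0,0,0,0,-1],[0.02,0,0,0,0,0,-1],[0.025,0,0,0,0,0,-1],[0.03,0,0,0,0,0,-1],[0.035,0,0,0,0,0,-1],[0.04,0,0,0,0,0,-1],[0.04,0,0,0,0,0,-1],[0.04,0,0,0,0,0,-1]]'
```

```text
clock: 14.25
position: [0.5079, 0.0361, 0.0803]
ee_rot: [0.724, 0.69, 0.0, -0.0]
ft_force: [-3.0, -3.7, -1.9]
grip_width: 0.001
grasp_force: 1.9
```

```bash
python3 -m pendant '[[0.005,0,0,0,0,0,-1],[0.01,0,0,0,0,0,-1],[0.015,0,0,0,0,0,-1],[0.02,0,0,0,0,0,-1],[0.025,0,0,0,0,0,-1],[0.03,0,0,0,0,0,-1],[0.035,0,0,0,0,0,-1],[0.04,0,0,0,0,0,-1],[0.04,0,0,0,0,0,-1],[0.04,0,0,0,0,0,-1]]'
```

```text
clock: 15.5
position: [0.508, 0.0381, 0.0803]
ee_rot: [0.724, 0.69, 0.0, -0.0]
ft_force: [-2.5, -3.0, -1.8]
grip_width: 0.003
grasp_force: 1.8
```

```bash
python3 -m pendant '[[0.005,0,0,0,0,0,-1],[0.01,0,0,0,0,0,-1],[0.015,0,0,0,0,0,-1],[0.02,0,0,0,0,0,-1],[0.025,0,0,0,0,0,-1],[0.03,0,0,0,0,0,-1],[0.035,0,0,0,0,0,-1],[0.04,0,0,0,0,0,-1],[0.045,0,0,0,0,0,-1],[0.045,0,0,0,0,0,-1]]'
```

```text
clock: 16.75
position: [0.5082, 0.0403, 0.0803]
ee_rot: [0.724, 0.69, 0.0, -0.0]
ft_force: [-2.6, -3.5, -1.0]
grip_width: 0.002
grasp_force: 1.9
```

```bash
python3 -m pendant '[[0.005,0,0,0,0,0,-1],[0.01,0,0,0,0,0,-1],[0.015,0,0,0,0,0,-1],[0.02,0,0,0,0,0,-1],[0.025,0,0,0,0,0,-1],[0.03,0,0,0,0,0,-1],[0.035,0,0,0,0,0,-1],[0.04,0,0,0,0,0,-1],[0.045,0,0,0,0,0,-1],[0.045,0,0,0,0,0,-1]]'
```

```text
clock: 18.0
position: [0.5083, 0.0426, 0.0803]
ee_rot: [0.724, 0.69, 0.0, -0.0]
ft_force: [0.8, -0.3, 0.7]
grip_width: 0.003
grasp_force: 0.3
```

```bash
python3 -m pendant '[[0.005,0,0,0,0,0,-1],[0.01,0,0,0,0,0,-1],[0.015,0,0,0,0,0,-1],[0.02,0,0,0,0,0,-1],[0.025,0,0,0,0,0,-1],[0.03,0,0,0,0,0,-1],[0.03,0,0,0,0,0,-1],[0.03,0,0,0,0,0,-1],[0.03,0,0,0,0,0,-1],[0.03,0,0,0,0,0,-1]]'
```

```text
clock: 19.25
position: [0.5083, 0.044, 0.0803]
ee_rot: [0.724, 0.69, 0.0, -0.0]
ft_force: [0.4, -0.5, 0.7]
grip_width: -0.003
grasp_force: 0.3
```

```bash
python3 -m pendant '[[0.003,0,0,0,0,0,-1],[0.006,0,0,0,0,0,-1],[0.009,0,0,0,0,0,-1],[0.012,0,0,0,0,0,-1],[0.015,0,0,0,0,0,-1],[0.018,0,0,0,0,0,-1],[0.02,0,0,0,0,0,-1],[0.02,0,0,0,0,0,-1],[0.02,0,0,0,0,0,-1],[0.02,0,0,0,0,0,-1]]'
python3 - <<'E'
from h import *
im,d=manip.camera("side");cv2.imwrite("pics/s4.png",cv2.resize(im[150:230,220:310,::-1],(675,600),interpolation=2))
E
```

```text
clock: 20.5
position: [0.5083, 0.0442, 0.0803]
ee_rot: [0.724, 0.69, -0.0, 0.0]
ft_force: [-0.4, -5.4, 1.9]
grip_width: 0.001
grasp_force: 2.9
```

View pics/s4.png

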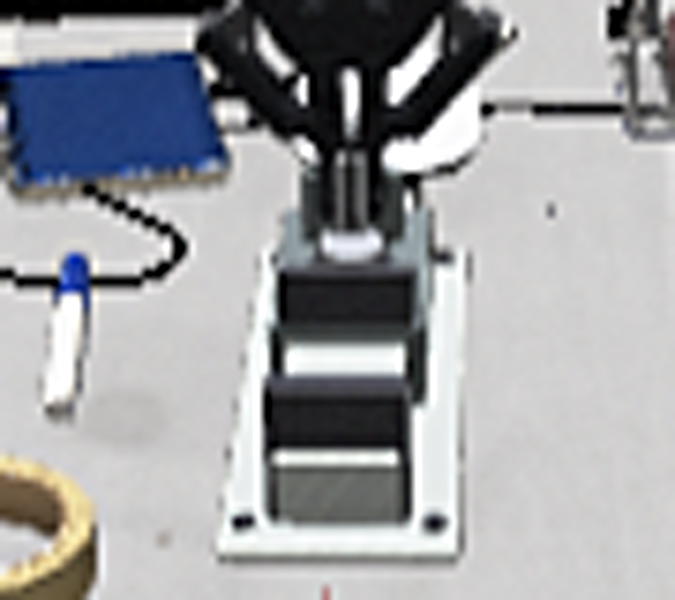

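The collar is locked. It stopped after 0.2 mm of the 1 mm commanded, with 5.4 N on the tab, and the gap is now wide at (345,355). Next I'll back off, lift and travel to the cell.

```bash
python3 -m pendant '[[-0.08,0,-0.2,0,0,0,-1],[-0.1,0,-1.2,0,0,0,-1],[-0.9,0,-1.9,0,0,-0.8,-0.5],[-2,-0.1,-1.9,0,0,-1.6,0.1],[-3.1,-0.2,-1.9,0,0,-2.4,0.55],[-4.2,-0.3,-1.9,0,0,-3.2,0.55],[-5.3,-0.4,-1.6,0,0,-3.4,0.55],[-6.4,-0.47,-1.2,0,0,-3.4,0.55],[-7.16,-0.47,-0.6,0,0,-3.4,0.55],[-7.16,-0.47,-0.2,0,0,-3.4,0.55]]' 40
python3 - <<'E'
from h import *
im,d=manip.camera("top")
P=cloud("top",d).reshape(-1,3);yaw=np.radians(87.2); a=np.array([np.cos(yaw),np.sin(yaw)]); b=np.array([-a[1],a[0]]); s=(P[:,:2]-[.506,0])@a;w=(P[:,:2]-[.506,0])@b;z=P[:,2]
for nm,lo,hi,W in(("tube",.036,.047,.02),("deck",.049,.056,.034),("btn",.059,.066,.013),("hi",.067,.1,.02)):
    m=(abs(w)<W)&(z>lo)&(z<hi)&(abs(s)<.15);print(nm,np.histogram(s[m],np.arange(-.11,.1,.005))[0])
m=(abs(w)<.01)&(s>.02)&(s<.045);print("bz",np.median(z[m]))
m=(z>.056)&(z<.066)&(abs(w)<.013)&(s>.015)&(s<.055);print(m.sum(),np.median(s[m]),np.median(z[m]))
print(np.percentile(w[(z>.049)&(z<.056)&(abs(s)<.15)&(abs(w)<.05)],[2,98]))
st([.467,-.3125,.022])
E
```

```text
clock: 21.8
position: [0.4666, -0.3143, 0.0896]
ee_rot: [0.543, 0.84, -0.001, 0.0]
ft_force: [-0.3, 0.5, 0.4]
grip_width: 0.772
grasp_force: 0.0
tube [ 7 11  0  0 16 30 31 30 31 31 32 29 31 32 29 28 31 31  2  0  0  1  0  0
  0  1  0  0  0  0  0  0  0  0  0  1  0  0  1  0 23]
deck [ 0  0  0  0  1  0  0  0  0  0  0  0  0  0  0  0  0  0  4 16 41 44 43 44
 40 46 40 29 24 24 27 32 33 11 16 36 33 36 46 44  0]
btn [ 0  3  2  1  0  0  0  0  0  0  0  0  0  0  0  0  0  0  1  0  0  0  0  0
  0  0  7 18 18 19 13  7  2  0  0  0  0  0  0  0  0]
hi [ 0  5 28 29 13  0  0  0  0  0  0  0  0  0  0  0  0  0 32 21  0  0  0  0
  0  0  1  0  0  0  1  0 22 37 12 10 10  7  0  0  0]
bz 0.061947153651162545
97 0.0351329598207674 0.06177759599688559
[-0.03233024  0.02958698]
t 21.85 p [ 0.4663 -0.3114  0.0873] yang 24.357675683546823 z [-0.0031  0.0014 -1.    ] F [-2.6902  2.5575 -1.9017] w 0.773829105331972 0.0
todo [-0.0283  0.0059  1.3052]
```

The button is up (62 mm) and the gap is about 68 mm. Next, the grasp.

```bash
python3 -m pendant '[[-0.03,0.01,0.4,0,0,0,0.55],[-0.03,0.01,0.9,0,0,0,0.55],[-0.03,0.01,1.2,0,0,0,0.55],[-0.03,0.01,1.35,0,0,0,0.55],[-0.03,0.01,1.38,0,0,0,0.55],[-0.03,0.01,1.38,0,0,0,0.1],[-0.03,0.01,1.38,0,0,0,-0.3],[-0.03,0.01,1.38,0,0,0,-0.3],[-0.03,0.01,1.38,0,0,0,-0.3],[-0.03,0.01,1.38,0,0,0,-0.3]]' 40
python3 -c "
from h import *; st([.5039,-.054,.18])"
```

```text
clock: 23.1
position: [0.4693, -0.313, 0.0221]
ee_rot: [0.541, 0.841, 0.0, 0.001]
ft_force: [-0.9, 0.6, 6.4]
grip_width: 0.506
grasp_force: 42.1
t 23.1 p [ 0.4693 -0.313   0.0221] yang 24.452243699765663 z [ 0.0012 -0.0003 -1.    ] F [-0.8723  0.6033  6.4166] w 0.5056555887344476 42.068533301353455
todo [ 4.4262  2.7775 -3.1595]
```

```bash
python3 -m pendant '[[0,0,-0.6,0,0,0,-0.3],[0.2,0.1,-1.6,0,0,0.3,-0.3],[0.9,0.5,-2.3,0,0,0.8,-0.3],[1.7,1,-2.4,0,0,1.5,-0.3],[2.5,1.5,-2.4,0,0,2.2,-0.3],[3.3,2.05,-2.4,0,0,2.8,-0.3],[4,2.5,-2.4,0,0,3.3,-0.3],[4.43,2.78,-2.3,0,0,3.4,-0.3],[4.43,2.78,-2.2,0,0,3.4,-0.3],[4.43,2.78,-2.2,0,0,3.4,-0.3]]' 40
python3 - <<'E'
from h import *
st([.5039,-.054,.0655])
im,d=manip.camera("side");cv2.imwrite("pics/s5.png",cv2.resize(im[140:240,210:320,::-1],(660,600),interpolation=2))
E
```

```text
clock: 24.35
position: [0.5032, -0.0542, 0.131]
ee_rot: [0.724, 0.69, -0.0, -0.0]
ft_force: [-0.0, 0.1, -1.1]
grip_width: 0.505
grasp_force: 41.6
t 24.35 p [ 0.5032 -0.0542  0.131 ] yang -2.7729880241218323 z [-0.0008 -0.0003 -1.    ] F [-0.0017  0.1083 -1.103 ] w 0.504628013649931 41.602041721343994
todo [0.006  0.0152 1.3095]
```

View pics/s5.png

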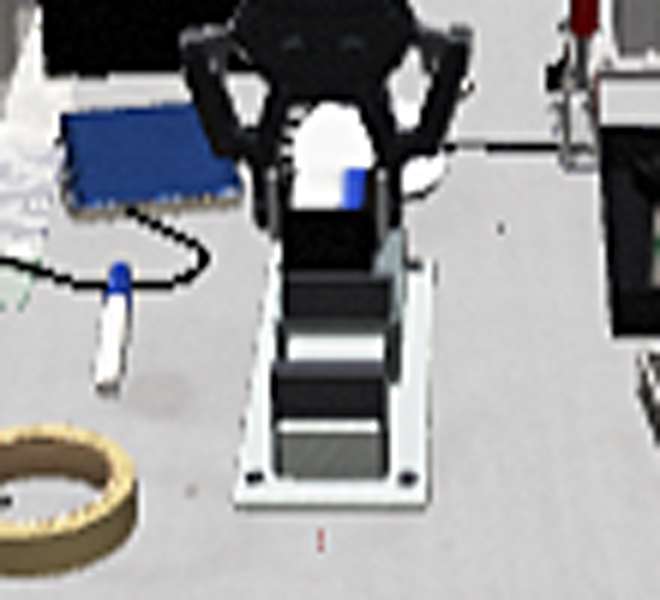

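The cell hangs level and square over the gap at (330,235). Lowering now.

```bash
python3 -m pendant '[[0.01,0.015,0.3,0,0,0,-0.3],[0.01,0.015,0.6,0,0,0,-0.3],[0.01,0.015,0.85,0,0,0,-0.3],[0.01,0.015,1.05,0,0,0,-0.3],[0.01,0.015,1.18,0,0,0,-0.3],[0.01,0.015,1.26,0,0,0,-0.3],[0.01,0.015,1.3,0,0,0,-0.3],[0.01,0.015,1.32,0,0,0,-0.3],[0.01,0.015,1.33,0,0,0,-0.3],[0.01,0.015,1.33,0,0,0,-0.3]]' 40
```

```text
clock: 25.65
position: [0.5046, -0.0529, 0.0649]
ee_rot: [0.724, 0.69, 0.0, 0.0]
ft_force: [-0.9, -1.0, -2.1]
grip_width: 0.507
grasp_force: 41.6
```

```bash
python3 -m pendant '[[0,0,0.01,0,0,0,-0.3],[0,0,0.018,0,0,0,-0.3],[0,0,0.018,0,0,0,-0.3],[0,0,0.018,0,0,0,0.1],[0,0,0.018,0,0,0,0.2],[0,0,0.018,0,0,0,0.4],[0,0,0.018,0,0,0,0.5],[0,0,-0.1,0,0,0,0.5],[0,0,-0.6,0,0,0,0.5],[0,0,-1.4,0,0,0,0.5]]' 20
python3 -m pendant '[[0,0,-1,0,0,0,0.5],[-1.2,0,-1.2,0,0,0,0.5],[-2.4,0,-1.2,0,0,0,0.5],[-3.6,0,-1.2,0,0,0,0.5],[-3.6,0,-1.2,0,0,0,0.5],[-3.6,0,-1.2,0,0,0,0.5],[-3.6,0,-1.2,0,0,0,0.5],[-3.6,0,-1.2,0,0,0,0.5],[-3.6,0,-1.2,0,0,0,0.5],[-3.6,0,-1.2,0,0,0,0.5]]'
python3 - <<'E'
from h import *
st()
im,d=manip.camera("top");cv2.imwrite("pics/t6.png",cv2.resize(im[165:265,180:320,::-1],(770,550),interpolation=2))
P=cloud("top",d).reshape(-1,3);yaw=np.radians(87.2); a=np.array([np.cos(yaw),np.sin(yaw)]); b=np.array([-a[1],a[0]]); s=(P[:,:2]-[.506,0])@a;w=(P[:,:2]-[.506,0])@b;z=P[:,2]
m=(z>.070)&(z<.086)&(s>-.1)&(s<-.02)&(abs(w)<.04);print(m.sum(),cv2.minAreaRect((np.c_[s[m],w[m]]*1000).astype(np.float32)),np.median(z[m]))
m=(z>.056)&(z<.066)&(abs(w)<.013)&(s>.015)&(s<.055);print(m.sum(),np.median(s[m]),np.median(z[m]))
E
```

```text
clock: 26.9
position: [0.5038, -0.0531, 0.1352]
ee_rot: [0.724, 0.69, -0.001, -0.0]
ft_force: [0.5, 0.8, 0.4]
grip_width: 0.749
grasp_force: 0.0
clock: 28.15
position: [0.496, -0.2324, 0.1948]
ee_rot: [0.724, 0.69, 0.0, -0.0]
ft_force: [1.0, -0.2, -0.5]
grip_width: 0.747
grasp_force: 0.0
t 28.15 p [ 0.496  -0.2324  0.1948] yang -2.7070388728256742 z [ 0.0001  0.0002 -1.    ] F [ 1.0102 -0.2157 -0.4607] w 0.7474395342225901 0.0
396 ((-63.99480438232422, -0.045444488525390625), (73.7557144165039, 51.61292266845703), 3.447124481201172) 0.07538454267310135
98 0.03544646010875328 0.06180310150461332
```

View pics/t6.png

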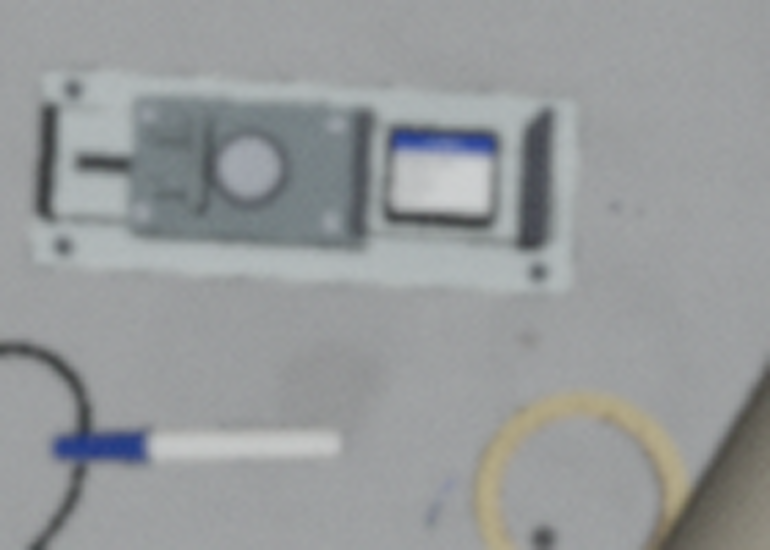

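The cell sits flat (top at about 76 mm), square and centred between the jaws at (442,178). The button at (250,168) is fully up, and the bystanders in view haven't moved.

```bash
python3 -c "
from workcell import manip; print(manip.hand_in())"
```

```text
the job is handed in; nothing more can be done
None
```

The job is handed in at about 28 s of the 48 s limit; no verdict came back, but the last picture shows the collar locked one hole on, the button fully up, and the load cell flat, square and centred in the gap.

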